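# Find the high side of a pulley in bench centres

## Task

Check the off-centre pulley in the bench centres: gently slide the gauge along its rail towards the pulley until the rim has pushed its plunger in by about 4 mm, so that it still has room to move. Then turn the pulley by the crank, watching the plunger or the gauge's needle, until the high side of the rim is against the plunger (the plunger is pushed in as far as the rim can push it), and let go, leaving gauge and pulley so for marking. Never jam the plunger hard against its inner stop, and leave the other things where they are.

Things in the scene. Friction and masses are not known exactly. Their poses are not given: they have to be found in the camera images.
- stand: Grey bench-centre fixture, fixed, with an upright axis of rotation. Origin: on the table, on that axis. Base plate 170 x 330 x 18 mm (x -100 to 70, y -90 to 240 mm in its frame). A column at x = -80 mm rises to 128 mm and carries an arm (top at 130 mm) over the pulley to the axis; a rail runs along y out to y = 220 mm and carries the gauge.
- axis (a point): Point on the axis of rotation at the mid-height of the pulley, 62.5 mm above the table. Axes as stand: z up along the shaft, y along the rail from the shaft to the gauge. The aluminium pulley below the arm is a plain disc, 80 mm across and 24 mm thick, bored 4 mm off its centre, so its rim comes between 36 and 44 mm from the axis at the plunger as it turns.
- crank (a joint): Angle (rad) of shaft, pulley and crank, which turn as one, without stops; grows anticlockwise seen from above. At 0 the crank pin lies at -y of the stand's frame; at angle q the pin is at 45 mm * (sin q, -cos q) in the stand's x, y. It starts between -0.5 and 0.5. Friction about 0.06 N m: it stays where it is left. Where the pulley's high side lies on the shaft is unknown and differs each time; it never starts at the plunger.
- pin (a point): Point on the axis of the crank pin, 174 mm above the table: an upright black round grip, 14 mm in diameter, from 146 to 184 mm high, 45 mm from the axis, free to spin about its own axis. Top of the crank arm below it: 145 mm; it is the highest part of the fixture. Take it from above, or push it round.
- gauge (a joint): Travel (m) of the gauge carriage along its rail towards the pulley: 0 farthest out, 0.05 at the inner stop. It starts between 0 and 0.012. With the plunger out, its tip is 65 mm - travel from the axis, so it first meets the rim at a travel of 21 to 29 mm, depending on how the pulley stands. It slides stiffly (about 7 N) and stays where it is left.
- tab (a point): Point in the middle of the gauge's push tab, 116 mm above the table, 187 mm - travel from the axis along the stand's y. The tab is an upright dark steel plate at the outer end of the gauge: 34 mm wide, 9 mm thick (along the rail), from 68 to 126 mm high. Push its outer face, or take it from above across its thickness.
- dial (a point): Centre of the face of the gauge's round dial, which looks up: 56 mm across, 92 mm above the table, 52 mm from the tab on the pulley side of it. The needle starts pointing at the pulley and swings anticlockwise, seen from above, by 0.29 rad per mm of plunger, past tick marks 0.5 rad apart.
- plunger (a joint): How far (m) the gauge's plunger is pushed in: 0 fully out, 0.014 against its inner stop. Spring: 1.5 N at 0, 3.6 N at 14 mm.
- tip (a point): The foremost point of the plunger's ball tip (12 mm ball), 62.5 mm above the table, which touches the pulley's rim.
- canister: Closed blue plastic canister, 88 mm across, 130 mm high, loose; origin under its centre. To be left alone.
- saucer: White ceramic saucer of steel nuts, about 125 mm across, 26 mm high, loose; origin under its centre. To be left alone.
- rod: Flat aluminium gauge rod, 300 x 9 x 5 mm with a 30 mm cross end, lying along its x on the wooden rest; origin under its centre. To be left alone.
- rest: Wooden spoon rest, fixed, 200 x 80 x 24 mm, origin under its centre.

How it is judged:
By the outcome, as a careful person would: the job done as asked, in the order asked, and still so for the second after the job is handed in, with the robot touching nothing.
It also fails if it takes over 61 s, if anything falls off the work surface, if the arm or the gripper's body presses on something with over 40 N, if the wrist force passes 120 N, or if a joint passes its speed limit or range.

## Robot

A 6-joint arm with a two-finger parallel gripper is mounted at the origin on the work surface. World frame = base frame: x ahead of the robot, y to its left, z up, the work surface at z = 0. Lengths are in m, angles in rad, forces in N, time in s.
With the tool pointing down it reaches from about 0.35 to 0.775 m from the base axis. Payload 7.3 kg.
Tool frame: the origin (TCP) lies at the very end of the fingers, on their centre line; the grasp point (between the pads) lies 19 mm behind it; x points along the fingers, y is the direction in which the jaws open and shut, and the axes are right-handed (so a half turn about x gives the same grasp; the last joint's range is limited). The gripper opens to 92 mm and grips with 3 to 60 N. Pads are 19 mm wide; open, the fingers measure 130 mm over their backs; the gripper's body (75 mm by 190 mm) begins 47 mm behind the grasp point.
Start: joints at [1.116, 0.342, 1.524, -0, 1.275, -0.146], TCP at [0.16, 0.5, 0.227] pointing down, gripper open.
Joint ranges: [-2.53, 2.53], [-0.77, 2.02], [0.04, 2.7], [-1, 4.14], [0.28, 2.66], [-3.11, 3.11]. Speed limits (rad/s): [2.57, 2.57, 3.14, 3.14, 3.14, 3.14].

## Interface

Orientations are given as [roll, pitch, yaw] about the fixed x, y, z axes, in that order (R = Rz(yaw) Ry(pitch) Rx(roll)).
In Python, from cell import robot gives the robot as it stands.
- The arm moves only by the tool play_rows, never from a script. Its argument "moves" is a list that holds one entry, the list of rows, each a list of 5 numbers: the shift along the tool's x, y, z in m, then the turn about the tool's x in degrees, then the opening, from -1 (shut) to 1 (fully open), so that 0 is half open. A call has exactly 10 rows; each row shifts and turns the pose as measured when the row begins, along the tool's axes as they then stand; what a row does not reach is not made up. A row lasts 1/10 s, in which the tool goes at most 50 mm and 8.59 degrees, less where a joint would pass 70% of its speed; a pose out of reach is approached as far as the arm can. A call with a gripper value outside its range is refused whole. The fingers move at their own pace and stop on an object; "grip_force" is the grip in N (left out, the last holds). Time passes only in rows, so rows that do not move let the fingers close, or fill a call up. It gives the time, the measured TCP pose, the force and the opening at its end, in the units of the state.
- robot.observe(): the state, without advancing time (a new reading comes with each control period).
- robot.read_camera(name): name is "scene" or "top" or "wrist"; returns the picture (400x640x3 uint8, red, green, blue); there is no depth.
- robot.get_calibration(name): a dict with "mtx" (3x3 intrinsics, pixels), "view" (4x4, takes a point from world to camera coordinates). Camera axes: x right, y up, looking along -z (the intrinsics and any distortion apply to the point x, -y, -z); pixel columns grow to the right and rows downward; lengths in m; the calibration is good to about 2 mm. The wrist camera is an equidistant fisheye: a pixel r from the principal point sees the ray r / f radians off the axis. A picture is of the moment at which its call begins: read the wrist's pose just before it. get_calibration takes no time and is no camera call; for the wrist camera it gives the pose at the moment of the call.
- robot.hand_in(): hands the job in, once; it reports no verdict.
Trained networks look in the newest picture that a camera, given by its name, has taken for a name from the list of things; names that differ only in an ending like _2 or _b are one class to them, and where a whole thing is asked for, a point or a joint stands for the part that bears it (a point fixed in the world has none). Each returns a list of dicts, best first, with "score" (0 to 1); they miss things now and then, are a little off and sometimes report something else, mostly with a low value. They report only what shows in the picture. A call takes as long as a camera call.
- robot.spot_in(camera, label): "point" ([column, row] in pixels, amid what is visible of it).
The state is a dict: "time": time; "qpos": joint angles; "qvel": joint speeds; "joint_efforts": joint torques, N m; "tool_pos": TCP position; "tool_rot": TCP orientation; "contact_force": force on the tool from outside, world axes, zero at the start; "torque": the same for the moment, N m; "opening": finger opening in m.
Only numpy, scipy, OpenCV 4.12 (cv2) and the standard library are available. Lean on these libraries where they do the work, as an engineer would, in place of code of your own. Each camera call takes 0.05 s, during which the arm holds its last target.

## Working session

There is one attempt and no reset: what is moved stays moved. The work goes in short steps, Python scripts to look and compute and a tool call to move; the robot and the scene stay as the last step left them, time stands still between calls to the robot, and variables do not carry over. Pictures are saved under pics/ and viewed, and the job is handed in when it is done.

Besides the shell and the picture viewer there is one more tool, called after "Call:" as name(argument=value, ...) on one line, values as JSON. play_rows: Moves the arm, as the interface text tells. Its arguments: {"type":"object","properties":{"moves":{"type":"array"},"grip_force":{"type":"number"}},"required":["moves"]}

```bash
ls; mkdir -p pics
python3 - <<'E'
from cell import robot
import cv2
s=robot.observe()
print({k:s[k] for k in s})
for c in ["scene","top","wrist"]:
    im=robot.read_camera(c); cv2.imwrite(f"pics/a_{c}.png",im[:,:,::-1])
    k=robot.get_calibration(c); print(c,k)
E
```

```text
pics
{'time': 0.0, 'qpos': array([ 1.11597587e+00,  3.42723731e-01,  1.52504853e+00,  1.56132384e-05,
        1.27541129e+00, -1.45985420e-01]), 'qvel': array([ 0.00066569, -0.00045515,  0.00201911, -0.00089396,  0.00138611,
        0.00101564]), 'joint_efforts': array([ 6.04382421e-04, -4.31247711e+01, -2.44216883e+01,  7.17212283e-02,
        5.60665573e-02, -1.83836064e-04]), 'tool_pos': array([0.15935117, 0.49978545, 0.22603346]), 'tool_rot': array([-1.72616598,  1.56920536, -2.03500558]), 'contact_force': array([-1.23790158, -0.23773758, -0.44742336]), 'torque': array([ 0.00587914, -0.00132861,  0.02390009]), 'opening': 0.09212128407142915}
scene {'mtx': array([[486.4020109 ,   0.        , 328.39846119],
       [  0.        , 486.4020109 , 201.87125267],
       [  0.        ,   0.        ,   1.        ]]), 'view': array([[ 5.73552251e-01,  8.19168935e-01, -2.65598862e-04,
        -3.47972012e-01],
       [-6.16820685e-01,  4.32088687e-01,  6.57899391e-01,
         2.55229319e-01],
       [ 5.39045506e-01, -3.77175850e-01,  7.53105783e-01,
        -1.90474716e+00],
       [ 0.000
[... 216 characters left out ...]
     ,   1.        ]]), 'view': array([[ 0.01505043, -0.99981257, -0.01217824,  0.02326583],
       [ 0.99418502,  0.01366466,  0.10681488, -0.56333418],
       [-0.10662845, -0.01371503,  0.99420434, -1.08068455],
       [ 0.        ,  0.        ,  0.        ,  1.        ]])}
wrist {'mtx': array([[309.70691629,   0.        , 320.83662054],
       [  0.        , 309.70691629, 204.65895276],
       [  0.        ,   0.        ,   1.        ]]), 'view': array([[ 0.30261241,  0.95311177, -0.00191793, -0.5256127 ],
       [-0.91459206,  0.28981495, -0.28200827,  0.03618455],
       [-0.26822956,  0.08709333,  0.95941006, -0.39111048],
       [ 0.        ,  0.        ,  0.        ,  1.        ]])}
```

View pics/a_scene.png

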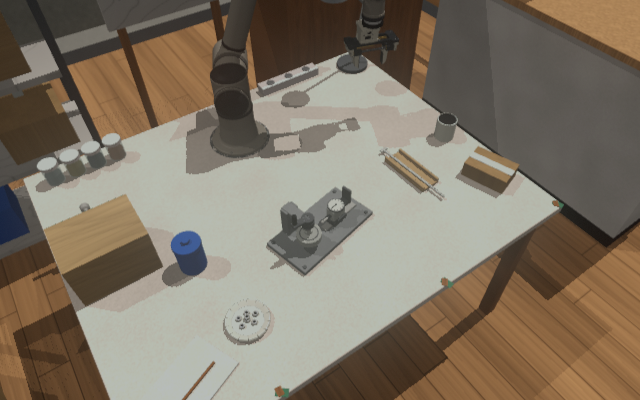

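View pics/a_top.png

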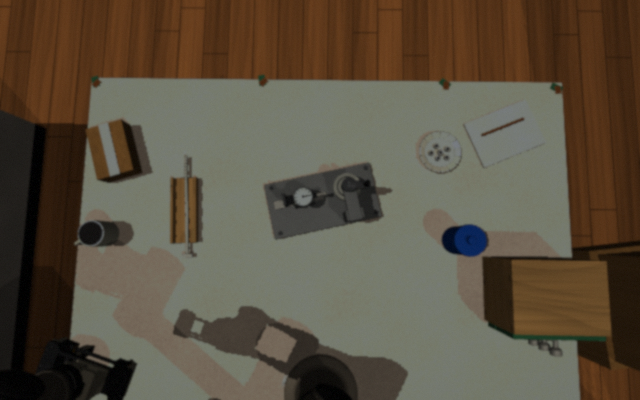

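View pics/a_wrist.png

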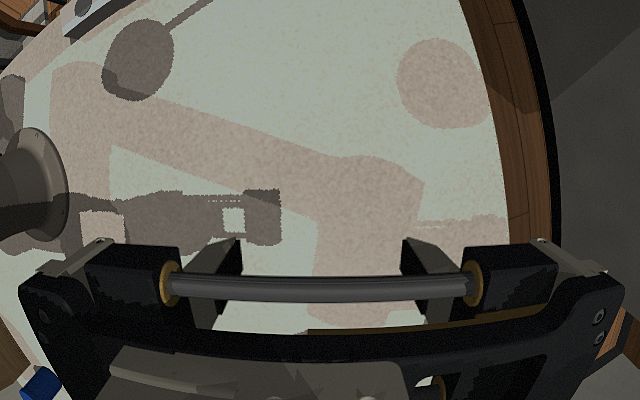

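The top view shows the fixture at about (325,200), with the dial at (303,197), the tab at about (278,203) and the crank and column at about (355,190). I'll zoom in on it and run the spotter.

Run:
```python
from cell import robot
import cv2
a=cv2.imread("pics/a_top.png")[150:250,250:400]; cv2.imwrite("pics/b_top.png",cv2.resize(a,None,fx=5.3,fy=5.3,interpolation=cv2.INTER_CUBIC)) 
a=cv2.imread("pics/a_scene.png")[170:280,255:385]; cv2.imwrite("pics/b_scene.png",cv2.resize(a,None,fx=5,fy=5,interpolation=cv2.INTER_CUBIC)) 
for c in ["top","scene"]:
  for l in ["stand","pin","tab","dial","crank","tip"]:
    print(c,l,robot.spot_in(c,l)[:2])
```

```text
top stand [{'point': [322.0, 202.9], 'score': 0.78}]
top pin []
top tab [{'point': [300.0, 195.6], 'score': 0.87}]
top dial [{'point': [300.5, 190.5], 'score': 0.91}]
top crank [{'point': [350.4, 184.7], 'score': 0.65}, {'point': [442.3, 150.5], 'score': 0.53}]
top tip []
scene stand [{'point': [314.3, 228.2], 'score': 0.57}]
scene pin [{'point': [295.3, 220.9], 'score': 0.47}]
scene tab [{'point': [336.5, 205.8], 'score': 0.7}]
scene dial [{'point': [337.2, 205.7], 'score': 0.93}]
scene crank [{'point': [304.8, 230.5], 'score': 0.73}]
scene tip []
```

View pics/b_top.png

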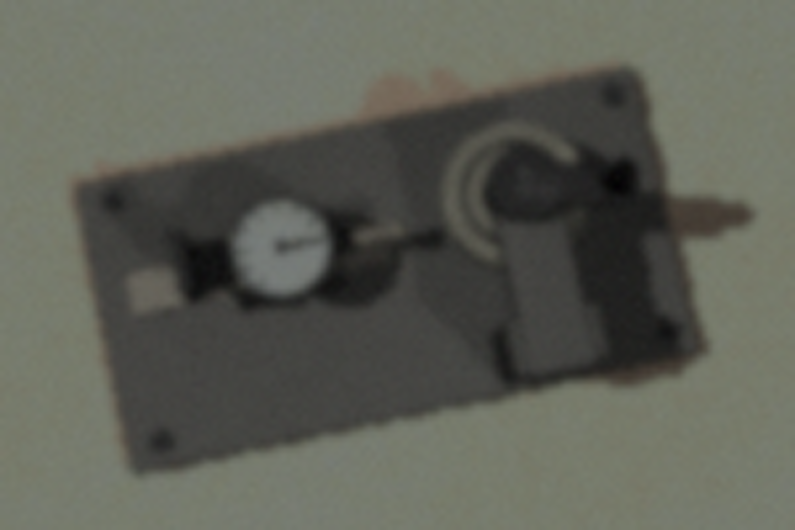

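View pics/b_scene.png

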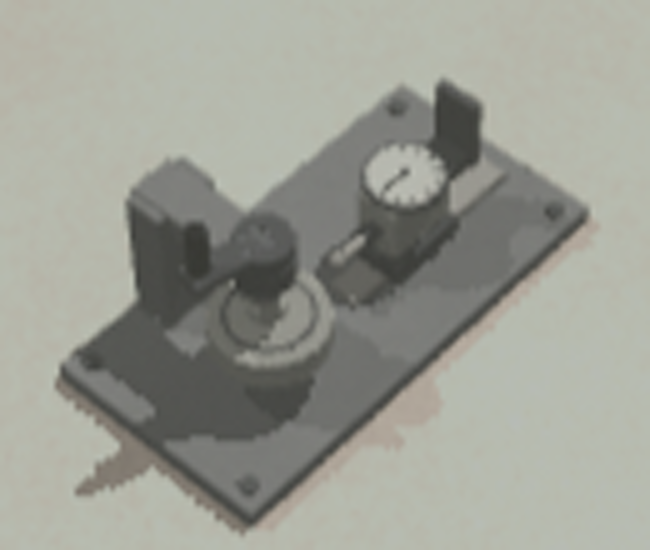

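```bash
cat > h.py <<'E'
import numpy as np
from scipy.optimize import least_squares
def proj(k,p):
    V=k["view"];K=k["mtx"];c=V[:3,:3]@np.array(p)+V[:3,3]
    return np.array([K[0,0]*c[0]/-c[2]+K[0,2],K[1,1]*c[1]/c[2]+K[1,2]])
def fish(k,p):
    V=k["view"];K=k["mtx"];c=V[:3,:3]@np.array(p)+V[:3,3]
    q=np.array([c[0],-c[1]]);r=np.linalg.norm(q);th=np.arctan2(r,-c[2])
    return q/r*th*K[0,0]+K[:2,2]
def ray(k,uv,z,f=proj):
    "point at height z seen at pixel"
    return least_squares(lambda p:f(k,[p[0],p[1],z])-uv,[.5,0.]).x
def W(s,p):
    c,n=np.cos(s[2]),np.sin(s[2]); return np.array([s[0]+c*p[0]-n*p[1],s[1]+n*p[0]+c*p[1],p[2]])
E
cat > fit.py <<'E'
from cell import robot
from h import *
T=robot.get_calibration("top");S=robot.get_calibration("scene")
t=lambda a,b:np.array([(a+.5)/5.3+249.5,(b+.5)/5.3+149.5]); c=lambda a,b:np.array([(a+.5)/5+254.5,(b+.5)/5+169.5])
pl=[(.07,.24),(.07,-.09),(-.1,-.09),(-.1,.24)]
obs=[(T,t(*u),p) for u,p in zip([(72,180),(640,68),(705,345),(135,470)],pl)]+[(S,c(*u),p) for u,p in zip([(588,212),(248,517),(62,372),(400,85)],pl)]
def f(x):
    r=[]
    for k,u,p in obs: r+=list(proj(k,W(x,[*p,.018]))-u)
    d=[0,.135-x[3],.092]
    r+=list(proj(T,W(x,d))-t(283,250))+list(proj(S,W(x,d))-c(405,173))
    q=x[4]
    r+=list(proj(T,W(x,[.045*np.sin(q),-.045*np.cos(q),.18]))-t(618,175))
    r+=list(proj(S,W(x,[.045*np.sin(q),-.045*np.cos(q),.165]))-c(197,250))
    return r
r=least_squares(f,[.55,-.05,.1,.006,0.],loss="soft_l1")
print(r.x.round(4));print(np.array(f(r.x)).reshape(-1,2).round(2))
E
python3 fit.py
```

```text
[ 0.5942 -0.0694  0.2281  0.0045 -0.2837]
[[ 0.63  0.04]
 [-0.81 -1.63]
 [-0.18  0.44]
 [-0.05  0.2 ]
 [ 0.47 -1.13]
 [ 0.36  0.05]
 [-1.12 -1.33]
 [ 0.07 -0.51]
 [-0.16 -1.25]
 [ 0.07  0.06]
 [ 1.79 -0.44]
 [-0.67 -0.37]]
```

```bash
cat >> fit.py <<'E'
from scipy.spatial.transform import Rotation as R
s=robot.observe(); Rt=R.from_euler('xyz',s["tool_rot"]).as_matrix()
print("tool axes x,y,z cols\n",Rt.round(3))
k=robot.get_calibration("wrist");V=k["view"]; cp=-V[:3,:3].T@V[:3,3]
print("cam in tool",(Rt.T@(cp-s["tool_pos"])).round(3),"cam axes in tool (right,up,back)\n",(Rt.T@V[:3,:3].T).round(3))
print("topcam",-T["view"][:3,:3].T@T["view"][:3,3])
x=r.x
for n,p in dict(tab=[0,.187-x[3],.116],dial=[0,.135-x[3],.092],pin=[.045*np.sin(x[4]),-.045*np.cos(x[4]),.174]).items(): print(n,W(x,p).round(4))
print("axis px top z.075",proj(T,W(x,[0,0,.0745])),"crop",(proj(T,W(x,[0,0,.0745]))-[249.5,149.5])*5.3)
E
python3 fit.py | tail -15
```

```text
[ 1.79 -0.44]
 [-0.67 -0.37]]
tool axes x,y,z cols
 [[ 0.     0.304  0.953]
 [ 0.     0.953 -0.304]
 [-1.     0.    -0.   ]]
cam in tool [-0.158  0.001 -0.076] cam axes in tool (right,up,back)
 [[ 0.001  0.282 -0.959]
 [ 1.    -0.002  0.   ]
 [-0.001 -0.959 -0.282]]
topcam [0.44447652 0.01613762 1.13487708]
tab [0.553  0.1084 0.116 ]
dial [0.5647 0.0578 0.092 ]
pin [ 0.5917 -0.1143  0.174 ]
axis px top z.075 [347.35848248 186.63077782] crop [518.64995717 196.79312247]
```

The network points agree with the fit to within a few mm. The stand is at (0.594, -0.069) with yaw 0.228 and the gauge at about 4.5 mm of travel. I'll bring the closed fingers to the outside of the tab, with the wrist camera turned towards the dial.

Call:
play_rows(moves=[[[0, -0.0215, 0.044, 0, -1], [0, -0.0215, 0.044, 0, -1], [0, -0.0215, 0.044, 0, -1], [0, -0.0215, 0.044, 0, -1], [0, -0.0215, 0.044, 0, -1], [0, -0.0215, 0.044, 0, -1], [0, -0.0215, 0.044, 0, -1], [0, -0.0215, 0.044, 0, -1], [0, -0.0215, 0.044, 0, -1], [0, -0.0215, 0.044, 0, -1]]], grip_force=20)

```text
time: 1.75
tool_pos: [0.5198, 0.1588, 0.2274]
tool_rot: [1.248, 1.565, 0.951]
contact_force: [0.8, 1.5, 0.4]
opening: 0.0164
```

Call:
play_rows(moves=[[[0, 0, 0, -8.5, -1], [0, 0, 0, -8.5, -1], [0, 0, 0, -8.5, -1], [0, 0, 0, -8.5, -1], [0, 0, 0, -8.5, -1], [0, 0, 0, -8.5, -1], [0, 0, 0, -8.5, -1], [0, 0, 0, -8.5, -1], [0, 0, 0, -8.5, -1], [0, 0, 0, -8.5, -1]]])

```text
time: 2.75
tool_pos: [0.5252, 0.1513, 0.2259]
tool_rot: [-0.463, 1.566, 0.74]
contact_force: [0.4, 0.0, 0.6]
opening: 0.0001
```

```bash
cat >> h.py <<'E'
from scipy.spatial.transform import Rotation as Rot
ST=[.5942,-.0694,.2281]
def go(robot,target):
    s=robot.observe();M=Rot.from_euler('xyz',s["tool_rot"]).as_matrix()
    print("pos",s["tool_pos"].round(4),"yawY",np.arctan2(M[1,1],M[0,1]).round(3),"q6",s["qpos"][5].round(3),"F",s["contact_force"].round(1),"t",s["time"],"tiltx",M[:,0].round(3))
    if target is not None: print("tool shift mm",(M.T@(np.array(target)-s["tool_pos"])*1000).round(1))
    return M
E
cat > look.py <<'E'
import sys,cv2
from cell import robot
from h import *
n=sys.argv[1]
go(robot,W(ST,[-.011,.220,.085]))
k=robot.get_calibration("wrist")
cv2.imwrite(f"pics/{n}.png",robot.read_camera("wrist")[:,:,::-1])
for nm,p in dict(dial=[0,.1305,.092],tab=[0,.1825,.126],axis=[0,0,.130],plate1=[.07,.24,.018],plate2=[.07,-.09,.018]).items(): print(nm,fish(k,W(ST,p)).round(0))
E
python3 look.py c1
```

```text
pos [0.5252 0.1513 0.2259] yawY 2.773 q6 -2.636 F [0.4 0.  0.6] t 2.75 tiltx [ 0.004  0.003 -1.   ]
tool shift mm [140.9 -10.8  -5.9]
dial [247. 119.]
tab [272. 169.]
axis [161.  10.]
plate1 [268. 222.]
plate2 [132.  25.]
```

View pics/c1.png

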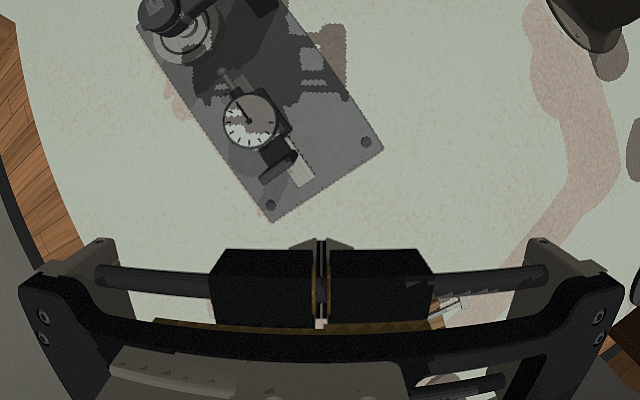

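The wrist view shows the dial at (250,120), with its needle towards the pulley. The tab is at (278,160) and the plate corner at (268,222), both as predicted. Next I lower the fingers outside the tab.

Call:
play_rows(moves=[[[0.005, -0.004, -0.002, 0, -1], [0.015, -0.004, -0.002, 0, -1], [0.018, -0.003, -0.002, 0, -1], [0.018, 0, 0, 0, -1], [0.018, 0, 0, 0, -1], [0.018, 0, 0, 0, -1], [0.018, 0, 0, 0, -1], [0.015, 0, 0, 0, -1], [0.01, 0, 0, 0, -1], [0.004, 0, 0, 0, -1]]])

```text
time: 3.8
tool_pos: [0.5364, 0.1398, 0.0798]
tool_rot: [-0.7, 1.564, 0.474]
contact_force: [0.3, -0.2, 0.4]
opening: 0.0004
```

```bash
cat >> look.py <<'E'
M=Rot.from_euler('xyz',robot.observe()["tool_rot"]).as_matrix()
print("unit push in tool",(M.T@(W(ST,[0,-1,0])-W(ST,[0,0,0]))).round(3))
E
python3 look.py c2
```

```text
pos [0.5364 0.1398 0.0798] yawY 2.745 q6 -2.631 F [ 0.3 -0.2  0.4] t 3.8 tiltx [ 0.006  0.003 -1.   ]
tool shift mm [-5.2  3.5  1.4]
dial [203. 141.]
tab [252. 251.]
axis [ 52. -39.]
plate1 [261. 290.]
plate2 [62.  8.]
unit push in tool [-0.002 -0.585 -0.811]
```

View pics/c2.png

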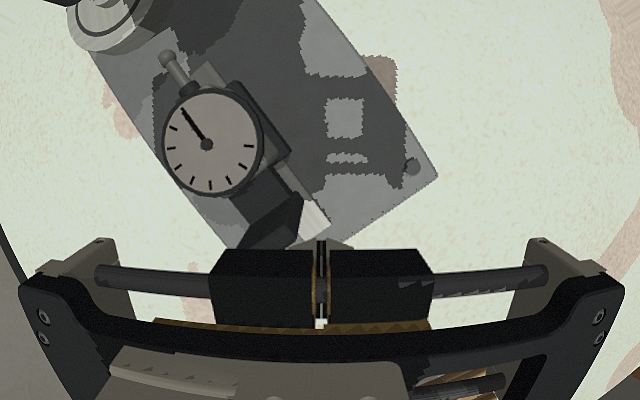

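The gap from the plunger tip (165,57) to the rim is clear in this view. The dial is at (206,144) with the needle at its zero direction. I'll make the first push slowly, for about 25 mm.

Call:
play_rows(moves=[[[0, -0.0015, -0.002, 0, -1], [0, -0.0015, -0.002, 0, -1], [0, -0.0015, -0.002, 0, -1], [0, -0.0015, -0.002, 0, -1], [0, -0.0015, -0.002, 0, -1], [0, -0.0015, -0.002, 0, -1], [0, -0.0015, -0.002, 0, -1], [0, -0.0015, -0.002, 0, -1], [0, -0.0015, -0.002, 0, -1], [0, -0.0015, -0.002, 0, -1]]])

```text
time: 4.85
tool_pos: [0.5415, 0.1229, 0.0814]
tool_rot: [0.081, 1.552, 1.253]
contact_force: [-1.0, 7.3, -1.1]
opening: 0.0002
```

```bash
python3 look.py c3
```

```text
pos [0.5415 0.1229 0.0814] yawY 2.742 q6 -2.679 F [-1.   7.3 -1.1] t 4.85 tiltx [ 0.006  0.018 -1.   ]
tool shift mm [-3.3 14.7 15. ]
dial [226. 168.]
tab [282. 281.]
axis [ 60. -23.]
plate1 [275. 301.]
plate2 [66. 17.]
unit push in tool [-0.016 -0.587 -0.809]
```

View pics/c3.png

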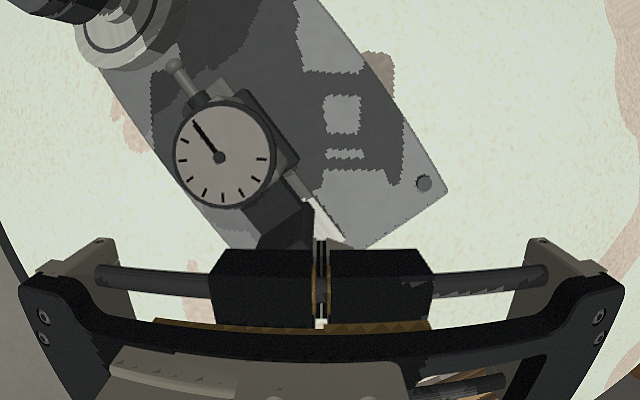

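Call:
play_rows(moves=[[[0, -0.0015, -0.002, 0, -1], [0, -0.0015, -0.002, 0, -1], [0, -0.0015, -0.002, 0, -1], [0, -0.0015, -0.002, 0, -1], [0, -0.0015, -0.002, 0, -1], [0, -0.0015, -0.002, 0, -1], [0, 0, 0, 0, -1], [0, 0, 0, 0, -1], [0, 0, 0, 0, -1], [0, 0, 0, 0, -1]]])

```text
time: 5.9
tool_pos: [0.5431, 0.1163, 0.0824]
tool_rot: [0.268, 1.539, 1.44]
contact_force: [-0.2, 2.4, -0.8]
opening: 0.0004
```

```bash
python3 look.py c4
```

```text
pos [0.5431 0.1163 0.0824] yawY 2.743 q6 -2.709 F [-0.2  2.4 -0.8] t 5.9 tiltx [ 0.004  0.031 -1.   ]
tool shift mm [-1.9 18.8 20.5]
dial [235. 178.]
tab [293. 291.]
axis [ 62. -17.]
plate1 [280. 305.]
plate2 [66. 20.]
unit push in tool [-0.029 -0.587 -0.809]
```

View pics/c4.png

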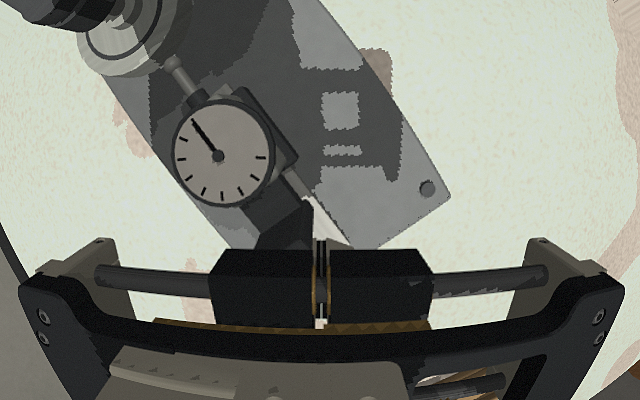

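```bash
cat >> h.py <<'E'
import cv2
def needle(img,k,center_stand,r=(0.006,0.018),f=fish):
    "angle (rad, ccw from above, 0 = at pulley) of darkest spoke; dial centre in stand frame"
    g=cv2.GaussianBlur(cv2.cvtColor(img,cv2.COLOR_RGB2GRAY),(3,3),0).astype(np.float32)
    a=np.arange(-180,180,1.0)
    out=[]
    for d in a:
        th=np.radians(d-90)
        P=[f(k,W(ST,[center_stand[0]+q*np.cos(th),center_stand[1]+q*np.sin(th),.092])) for q in np.linspace(*r,12)]
        P=np.array(P,np.float32)
        out.append(cv2.remap(g,P[:,0].reshape(1,-1),P[:,1].reshape(1,-1),cv2.INTER_LINEAR).mean())
    out=np.array(out);s=np.convolve(np.r_[out[-3:],out,out[:3]],np.ones(7)/7,'valid')
    i=s.argmin();w=np.clip(np.median(s)*.75-out,0,None)
    dd=(np.arange(360)-i+180)%360-180;w=w*(abs(dd)<15)
    return np.radians(a[i]+(w*dd).sum()/max(w.sum(),1e-6)),s[i],np.median(s)
def dialcentre(k,uv,f=fish):
    w=ray(k,uv,.092,f);d=w-np.array(ST[:2]);c,n=np.cos(ST[2]),np.sin(ST[2]);return np.array([c*d[0]+n*d[1],-n*d[0]+c*d[1]])
E
cat > needle.py <<'E'
import sys,cv2
from cell import robot
from h import *
go(robot,None)
k=robot.get_calibration("wrist");im=robot.read_camera("wrist")
n=sys.argv[1];cv2.imwrite(f"pics/{n}.png",im[:,:,::-1])
u,v=map(float,sys.argv[2:4])
g=im[int(v)-60:int(v)+60,int(u)-60:int(u)+60]
c=cv2.HoughCircles(cv2.medianBlur(cv2.cvtColor(g,cv2.COLOR_RGB2GRAY),3),cv2.HOUGH_GRADIENT,1,100,param1=80,param2=15,minRadius=38,maxRadius=56)
print("hough",None if c is None else c[0,0]+[int(u)-60,int(v)-60,0])
if len(sys.argv)>4 and c is not None: u,v=(c[0,0,:2]+[int(u)-60,int(v)-60])
d=dialcentre(k,[u,v]);print("dial stand",d.round(4),"travel",.135-d[1])
a,s,m=needle(im,k,d);print("needle",a,s,m,"plunger mm",a/.29)
cv2.imwrite(f"pics/{n}_z.png",cv2.resize(im[max(0,int(v)-150):int(v)+60,max(0,int(u)-160):int(u)+80][:,:,::-1],None,fx=2.8,fy=2.8,interpolation=cv2.INTER_CUBIC))
E
python3 needle.py c5 218 156
```

```text
pos [0.5431 0.1163 0.0824] yawY 2.743 q6 -2.709 F [-0.5  0.7 -1.2] t 5.95 tiltx [ 0.004  0.031 -1.   ]
hough [217.5        153.5         49.90000153]
dial stand [-0.0004  0.1165] travel 0.01847852892586302
needle -0.02000685696667986 16.019182341439382 128.6114545549665 plunger mm -0.0689891619540685
```

View pics/c5_z.png

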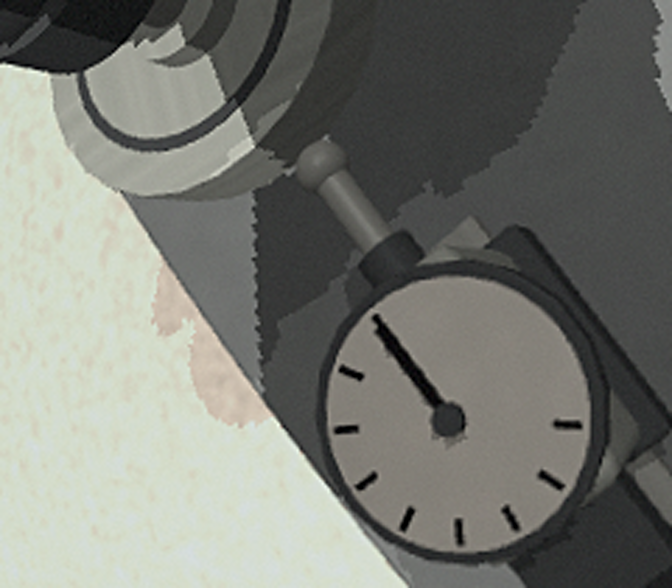

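The needle reads zero, travel is about 18.5 mm, and the tip sits just short of the rim. I'll go on in small steps.

Call:
play_rows(moves=[[[0, -0.0015, -0.002, 0, -1], [0, -0.0015, -0.002, 0, -1], [0, -0.0015, -0.002, 0, -1], [0, -0.0015, -0.002, 0, -1], [0, 0, 0, 0, -1], [0, 0, 0, 0, -1], [0, 0, 0, 0, -1], [0, 0, 0, 0, -1], [0, 0, 0, 0, -1], [0, 0, 0, 0, -1]]])

```text
time: 7.0
tool_pos: [0.5443, 0.1112, 0.0824]
tool_rot: [0.348, 1.532, 1.52]
contact_force: [-0.7, 2.0, -1.3]
opening: 0.0005
```

```bash
python3 needle.py c6 218 156
```

```text
pos [0.5443 0.1112 0.0824] yawY 2.743 q6 -2.729 F [-0.7  2.  -1.3] t 7.0 tiltx [ 0.002  0.039 -0.999]
hough [218.5        154.5         49.90000153]
dial stand [-0.0006  0.1113] travel 0.023731046477287243
needle 0.47309622877066143 15.30142075674874 128.9692622593471 plunger mm 1.631366306105729
```

View pics/c6_z.png

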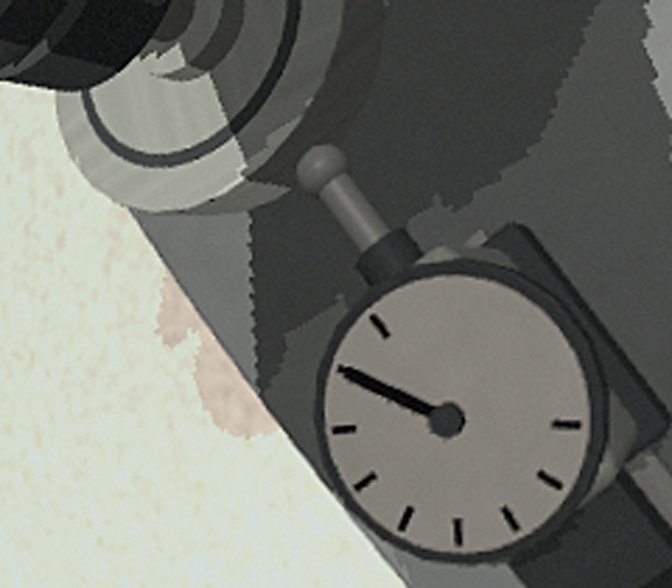

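Call:
play_rows(moves=[[[0, -0.0015, -0.002, 0, -1], [0, 0, 0, 0, -1], [0, 0, 0, 0, -1], [0, 0, 0, 0, -1], [0, 0, 0, 0, -1], [0, 0, 0, 0, -1], [0, 0, 0, 0, -1], [0, 0, 0, 0, -1], [0, 0, 0, 0, -1], [0, 0, 0, 0, -1]]])

```text
time: 8.05
tool_pos: [0.5445, 0.11, 0.0824]
tool_rot: [0.365, 1.529, 1.537]
contact_force: [-0.8, 2.9, -0.2]
opening: 0.0007
```

```bash
python3 needle.py c7 218 156
```

```text
pos [0.5445 0.11   0.0824] yawY 2.743 q6 -2.734 F [-0.8  2.9 -0.2] t 8.05 tiltx [ 0.001  0.041 -0.999]
hough [222.5        155.5         52.09999847]
dial stand [-0.0007  0.1101] travel 0.024943648900436002
needle 0.8205753716366777 17.02475152696882 128.92855507986883 plunger mm 2.829570247023027
```

1.2 mm more per such row, so one more row.

Call:
play_rows(moves=[[[0, -0.0015, -0.002, 0, -1], [0, 0, 0, 0, -1], [0, 0, 0, 0, -1], [0, 0, 0, 0, -1], [0, 0, 0, 0, -1], [0, 0, 0, 0, -1], [0, 0, 0, 0, -1], [0, 0, 0, 0, -1], [0, 0, 0, 0, -1], [0, 0, 0, 0, -1]]])

```text
time: 9.1
tool_pos: [0.5448, 0.1088, 0.0824]
tool_rot: [0.38, 1.527, 1.552]
contact_force: [-0.7, 3.6, 0.1]
opening: 0.0
```

```bash
python3 needle.py c8 218 156
```

```text
pos [0.5448 0.1088 0.0824] yawY 2.743 q6 -2.739 F [-0.7  3.6  0.1] t 9.1 tiltx [ 0.001  0.043 -0.999]
hough [221.5        156.5         46.59999847]
dial stand [-0.0007  0.1088] travel 0.026224072073145893
needle 1.1795162404905117 19.94605663844517 129.07296861921037 plunger mm 4.067297381001765
```

View pics/c8_z.png

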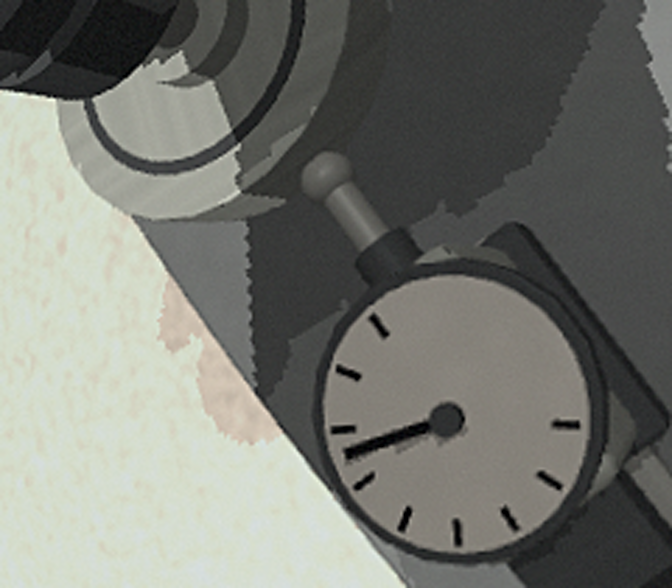

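The plunger reads 4.07 mm (needle 1.18 rad). I'll back straight off, rise, then check that the gauge stayed put.

Call:
play_rows(moves=[[[0, 0.002, 0.003, 0, -1], [0, 0.005, 0.007, 0, -1], [-0.005, 0.005, 0.007, 0, -1], [-0.015, 0, 0, 0, -1], [-0.025, 0, 0, 0, -1], [-0.03, 0, 0, 0, -1], [-0.03, 0, 0, 0, -1], [-0.025, 0, 0, 0, 1], [-0.01, 0, 0, 8, 1], [0, 0, 0, 8, 1]]])

```text
time: 10.15
tool_pos: [0.5395, 0.1268, 0.232]
tool_rot: [0.57, 1.531, 1.458]
contact_force: [0.4, -0.7, -0.3]
opening: 0.02
```

Call:
play_rows(moves=[[[0, 0, 0, 8.5, 1], [0, 0, 0, 8.5, 1], [0, 0, 0, 8.5, 1], [0, 0, 0, 8.5, 1], [0, 0, 0, 8.5, 1], [0, 0, 0, 8.5, 1], [0, 0, 0, 8.5, 1], [0, 0, 0, 8.5, 1], [0, 0, 0, 8.5, 1], [0, 0, 0, 8.5, 1]]])

```text
time: 11.15
tool_pos: [0.5385, 0.1318, 0.2388]
tool_rot: [1.84, 1.532, 1.227]
contact_force: [-0.2, 0.0, 0.7]
opening: 0.0916
```

```bash
cat > look2.py <<'E'
import sys,cv2
from cell import robot
from h import *
n=sys.argv[1];q=float(sys.argv[2])
go(robot,W(ST,[.045*np.sin(q),-.045*np.cos(q),.235]))
k=robot.get_calibration("wrist")
cv2.imwrite(f"pics/{n}.png",robot.read_camera("wrist")[:,:,::-1])
for nm,p in dict(dial=[0,.1088,.092],pin=[.045*np.sin(q),-.045*np.cos(q),.184],axis=[0,0,.145]).items(): print(nm,fish(k,W(ST,p)).round(0))
E
python3 look2.py d1 -.284
```

```text
pos [0.5385 0.1318 0.2388] yawY 0.957 q6 -0.886 F [-0.2  0.   0.7] t 11.15 tiltx [ 0.013  0.037 -0.999]
tool shift mm [  -4.6 -170.7  185.2]
dial [261. 265.]
pin [162. 381.]
axis [198. 347.]
```

View pics/d1.png

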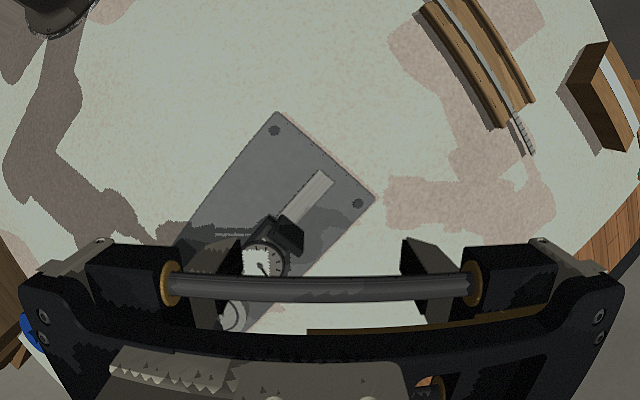

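The dial is at (262,262), as predicted, so the gauge held its place. Now I go above the pin.

Call:
play_rows(moves=[[[0, -0.02, 0.022, 0, 1], [0, -0.028, 0.03, 0, 1], [0, -0.028, 0.03, 0, 1], [0, -0.028, 0.03, 0, 1], [0, -0.028, 0.03, 0, 1], [0, -0.02, 0.022, 0, 1], [0, -0.01, 0.01, 0, 1], [0, -0.005, 0.005, 0, 1], [0, 0, 0, 0, 1], [0, 0, 0, 0, 1]]])

```text
time: 12.2
tool_pos: [0.5909, -0.1095, 0.2338]
tool_rot: [1.721, 1.531, 1.131]
contact_force: [0.8, 0.3, -0.3]
opening: 0.092
```

```bash
python3 look2.py d2 -.284
```

```text
pos [ 0.5909 -0.1095  0.2338] yawY 0.981 q6 -1.321 F [ 0.8  0.3 -0.3] t 12.2 tiltx [ 0.017  0.036 -0.999]
tool shift mm [-1.4 -3.6  3.3]
dial [423.  98.]
pin [311. 230.]
axis [358. 187.]
```

View pics/d2.png

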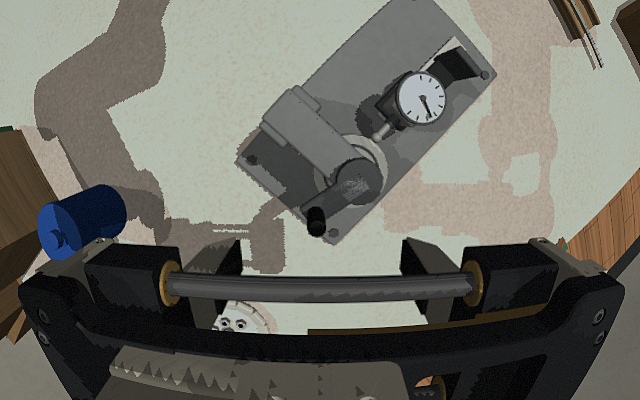

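Run:
```python
from cell import robot
from h import *
k=robot.get_calibration("wrist")
im=cv2.imread("pics/d2.png");cv2.imwrite("pics/d2z.png",cv2.resize(im[190:250,280:360],None,fx=8,fy=8,interpolation=cv2.INTER_CUBIC))
for uv in [(316,230)]:
    p=ray(k,uv,.184);go(robot,[*p,.157]);print(p,dialcentre.__name__)
    d=p-np.array(ST[:2]);c,n=np.cos(ST[2]),np.sin(ST[2]);e=[c*d[0]+n*d[1],-n*d[0]+c*d[1]];print(e,np.hypot(*e),np.arctan2(e[0],-e[1]))
```

```text
pos [ 0.591  -0.1093  0.2339] yawY 0.982 q6 -1.321 F [-0.3  0.4  0.3] t 12.25 tiltx [ 0.017  0.036 -0.999]
tool shift mm [76.8 -3.3  3.7]
[ 0.59348996 -0.1112597 ] dialcentre
[np.float64(-0.010157260386166964), np.float64(-0.040614881188207205)] 0.04186572001631626 -0.2450606966117161
```

View pics/d2z.png

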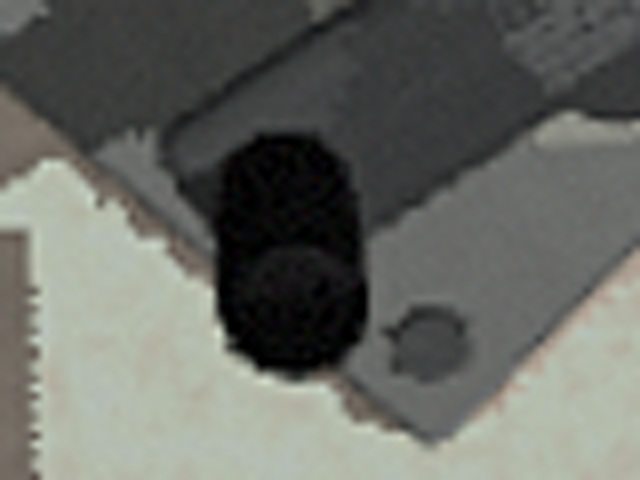

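Call:
play_rows(moves=[[[0.005, -0.0033, 0.003, 0, 1], [0.012, 0, 0, 0, 1], [0.014, 0, 0, 0, 1], [0.014, 0, 0, 0, 1], [0.012, 0, 0, 0, 1], [0.01, 0, 0, 0, 1], [0.006, 0, 0, 0, 1], [0.004, 0, 0, 0, 1], [0, 0, 0, 0, 1], [0, 0, 0, 0, 1]]])

```text
time: 13.25
tool_pos: [0.5923, -0.1059, 0.1502]
tool_rot: [1.756, 1.53, 1.174]
contact_force: [0.1, -0.1, 0.3]
opening: 0.0918
```

```bash
python3 look2.py d3 -.245
```

```text
pos [ 0.5923 -0.1059  0.1502] yawY 0.988 q6 -1.331 F [ 0.1 -0.1  0.3] t 13.25 tiltx [ 0.016  0.037 -0.999]
tool shift mm [-85.   -3.1   5. ]
dial [458.  95.]
pin [307. 297.]
axis [374. 221.]
```

View pics/d3.png

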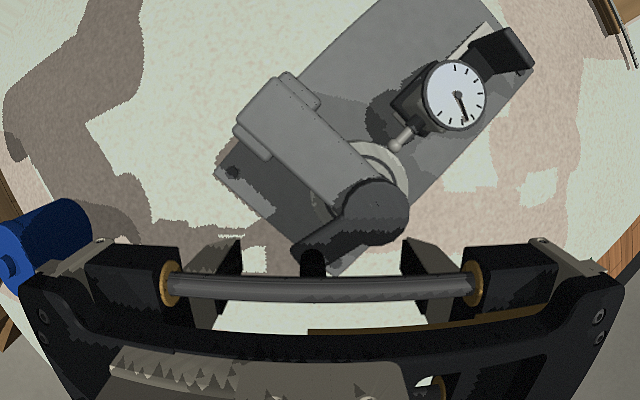

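The dial is at (457,95) and is readable here. The pin is between the fingers at column 313. I'll centre, rise 5 mm and close lightly.

Call:
play_rows(moves=[[[-0.005, -0.003, 0.0035, 0, 1], [0, 0, 0, 0, 0], [0, 0, 0, 0, -0.5], [0, 0, 0, 0, -1], [0, 0, 0, 0, -1], [0, 0, 0, 0, -1], [0, 0, 0, 0, -1], [0, 0, 0, 0, -1], [0, 0, 0, 0, -1], [0, 0, 0, 0, -1]]], grip_force=10)

```text
time: 14.3
tool_pos: [0.5944, -0.1114, 0.1573]
tool_rot: [1.674, 1.53, 1.092]
contact_force: [-0.3, -0.0, 0.2]
opening: 0.0249
```

```bash
python3 look2.py d4 -.245; python3 needle.py d5 456 95 1
```

```text
pos [ 0.5944 -0.1114  0.1573] yawY 0.988 q6 -1.337 F [-0.3 -0.   0.2] t 14.3 tiltx [ 0.019  0.036 -0.999]
tool shift mm [-77.7   0.1   0.5]
dial [458.  90.]
pin [314. 281.]
axis [377. 209.]
pos [ 0.5944 -0.1114  0.1573] yawY 0.988 q6 -1.337 F [ 0.1  0.6 -0. ] t 14.35 tiltx [ 0.019  0.036 -0.999]
hough [466.5         85.5         38.59999847]
dial stand [0.0023 0.1172] travel 0.017839223830479367
needle -0.44784253409214664 135.35643659319194 185.2306671142578 plunger mm -1.544284600317747
```

View pics/d4.png

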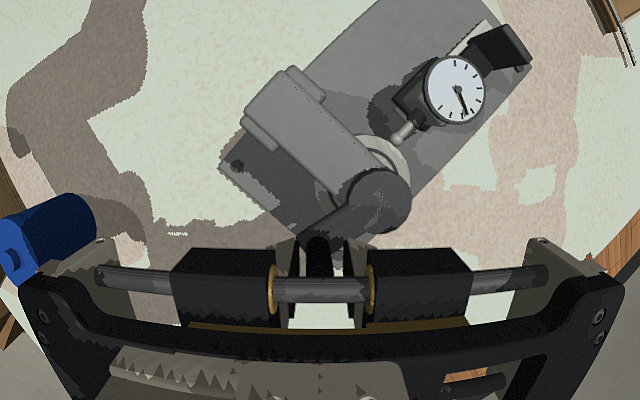

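The fingers were still closing. I'll let them finish, then turn anticlockwise a little to see which way the needle goes.

Call:
play_rows(moves=[[[0, 0, 0, 0, -1], [0, 0, 0, 0, -1], [0, 0, 0, 0, -1], [0, 0.003, 0.004, 0, -1], [0, 0.004, 0.0045, 0, -1], [0, 0.0045, 0.0045, 0, -1], [0, 0.0045, 0.004, 0, -1], [0, 0, 0, 0, -1], [0, 0, 0, 0, -1], [0, 0, 0, 0, -1]]])

```text
time: 15.4
tool_pos: [0.6173, -0.1049, 0.1572]
tool_rot: [1.874, 1.53, 1.293]
contact_force: [-2.9, -0.7, 2.0]
opening: 0.0138
```

```bash
cat > n2.py <<'E'
import sys,cv2
from cell import robot
from h import *
s=robot.observe();M=go(robot,None)
# pin pos at z .169 along tool axis
p=s["tool_pos"]-M[:,0]*.014
d=p[:2]-np.array(ST[:2]);c,n=np.cos(ST[2]),np.sin(ST[2]);e=[c*d[0]+n*d[1],-n*d[0]+c*d[1]]
print("pin world",p.round(4),"stand",np.round(e,4),"r",np.hypot(*e).round(4),"q",np.arctan2(e[0],-e[1]).round(3),"opening",s["opening"])
k=robot.get_calibration("wrist");im=robot.read_camera("wrist");nm=sys.argv[1];cv2.imwrite(f"pics/{nm}.png",im[:,:,::-1])
u,v=fish(k,W(ST,[0,.1088,.092])); x0=max(0,int(u)-48);y0=max(0,int(v)-48)
g=im[y0:y0+96,x0:x0+96].astype(int)
m=((g.min(2)>120)&((g.max(2)-g.min(2))<40)).astype(np.uint8)
m=cv2.morphologyEx(m,cv2.MORPH_CLOSE,np.ones((3,3)))
N,L,stt,cen=cv2.connectedComponentsWithStats(m)
best=min((i for i in range(1,N) if stt[i,4]>600),key=lambda i:np.hypot(*(cen[i]+[x0-u,y0-v])))
ct,_=cv2.findContours((L==best).astype(np.uint8),cv2.RETR_EXTERNAL,cv2.CHAIN_APPROX_NONE)
h=cv2.convexHull(max(ct,key=len));el=cv2.fitEllipse(h);uv=np.array(el[0])+[x0,y0]
D=dialcentre(k,uv);a,lo,med=needle(im,k,D)
print("pred",[round(u),round(v)],"dial px",uv.round(1),"axes",np.round(el[1],1),"stand",D.round(4),"needle",round(a%6.283,3),"plunger mm",round((a%6.283)/.29,2),lo.round(),med.round())
cv2.imwrite(f"pics/{nm}_z.png",cv2.resize(im[y0:y0+96,x0:x0+96][:,:,::-1],None,fx=5,fy=5,interpolation=cv2.INTER_CUBIC))
E
python3 n2.py e1
```

```text
pos [ 0.6173 -0.1049  0.1572] yawY 0.989 q6 -1.315 F [-2.9 -0.7  2. ] t 15.4 tiltx [ 0.011  0.039 -0.999]
pin world [ 0.6171 -0.1054  0.1712] stand [ 0.0142 -0.0403] r 0.0427 q 0.338 opening 0.013838371610093464
pred [438, 69] dial px [425.5  49.7] axes [ 70.2 106.9] stand [-0.0169  0.1123] needle 4.433 plunger mm 15.29 133.0 172.0
```

View pics/e1.png

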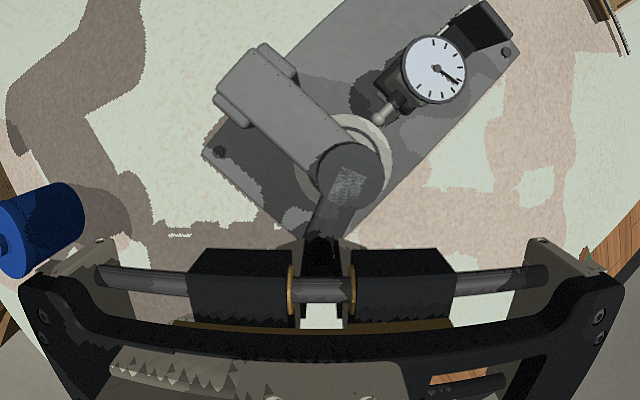

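View pics/e1_z.png

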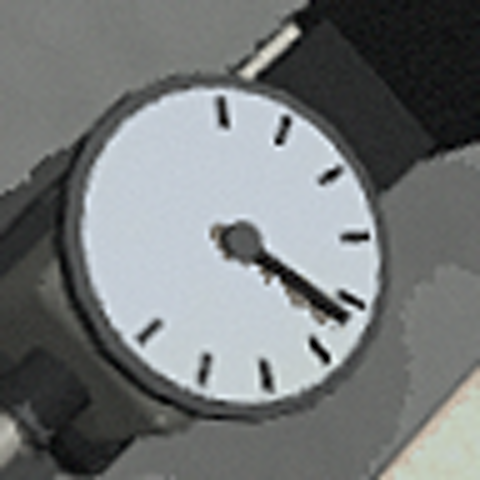

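Turning anticlockwise raised the needle from 1.18 to about 1.85 rad, so this is the right way. I'll fix the dial segmentation and the stand's y, then carry on.

```bash
sed -i 's/^ST=.*/ST=[.5936,-.0667,.2281]/' h.py; sed -i 's/\.1088,\.092/.106,.092/' n2.py look2.py
python3 - <<'E'
s=open('n2.py').read()
s=s.replace("m=((g.min(2)>120)","th=cv2.threshold(g.min(2).astype(np.uint8),0,255,cv2.THRESH_OTSU)[0];m=((g.min(2)>th+25)")
s=s.replace('print("pred"','''
t0=W(ST,[0,0,0]);qq=np.arctan2(*(np.array([1,-1])*e)) 
P=lambda q:np.array(W(ST,[.045*np.sin(q),-.045*np.cos(q),0]))
pr=P(qq)
for i in range(1,11):
    x=P(qq+np.radians(8)*i);print(i,(M.T@(x-pr)*1000).round(1),end=" ");pr=x
print()
print("pred"''')
open('n2.py','w').write(s)
E
python3 n2.py e2
```

```text
pos [ 0.6173 -0.1049  0.1573] yawY 0.989 q6 -1.316 F [-2.2  1.1  1.4] t 15.45 tiltx [ 0.011  0.039 -0.999]
pin world [ 0.6171 -0.1055  0.1712] stand [ 0.0141 -0.0431] r 0.0453 q 0.317 opening 0.014045662138574945
1 [0.2 5.8 2.3] 2 [0.2 6.1 1.5] 3 [0.2 6.2 0.6] 4 [ 0.2  6.3 -0.3] 5 [ 0.3  6.2 -1.1] 6 [ 0.3  5.9 -2. ] 7 [ 0.3  5.6 -2.8] 8 [ 0.2  5.2 -3.6] 9 [ 0.2  4.6 -4.2] 10 [ 0.2  4.  -4.8] 
pred [438, 69] dial px [434.6  68.6] axes [56.6 64.5] stand [-0.0018  0.1043] needle 1.915 plunger mm 6.6 52.0 203.0
```

The model says the high side is near q ≈ 1.6. I'll follow the arc for another 50° or so.

Call:
play_rows(moves=[[[0, 0.0058, 0.0023, 0, -1], [0, 0.0061, 0.0015, 0, -1], [0, 0.0062, 0.0006, 0, -1], [0, 0.0063, -0.0003, 0, -1], [0, 0.0062, -0.0011, 0, -1], [0, 0.0059, -0.002, 0, -1], [0, 0.0056, -0.0028, 0, -1], [0, 0, 0, 0, -1], [0, 0, 0, 0, -1], [0, 0, 0, 0, -1]]])

```text
time: 16.5
tool_pos: [0.6378, -0.0674, 0.1572]
tool_rot: [2.141, 1.535, 1.559]
contact_force: [-6.2, -2.7, 1.6]
opening: 0.0141
```

```bash
python3 n2.py e3
```

```text
pos [ 0.6378 -0.0674  0.1572] yawY 0.988 q6 -1.242 F [-6.2 -2.7  1.6] t 16.5 tiltx [ 0.     0.036 -0.999]
pin world [ 0.6378 -0.0679  0.1712] stand [ 0.0428 -0.0112] r 0.0442 q 1.315 opening 0.014099002491980131
1 [ 0.2  5.1 -3.7] 2 [ 0.2  4.5 -4.3] 3 [ 0.2  3.9 -4.9] 4 [ 0.2  3.2 -5.4] 5 [ 0.2  2.4 -5.8] 6 [ 0.2  1.5 -6.1] 7 [ 0.1  0.7 -6.2] 8 [ 0.1 -0.2 -6.3] 9 [ 0.1 -1.1 -6.2] 10 [ 0.1 -1.9 -6. ] 
pred [384, 69] dial px [381.8  68.9] axes [62.7 67.3] stand [-0.0014  0.1046] needle 2.677 plunger mm 9.23 57.0 202.0
```

View pics/e3.png

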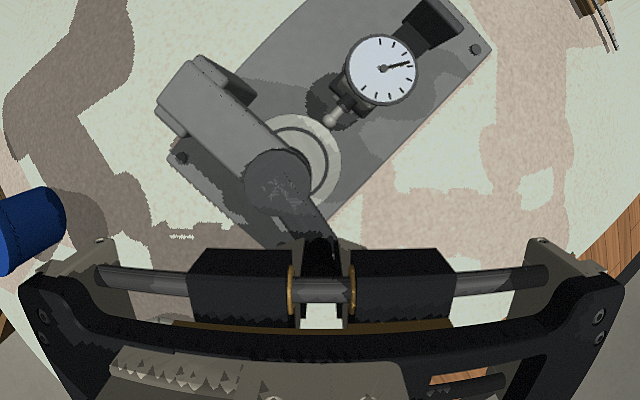

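The plunger is at 9.23 mm and still rising. I'll pass over the high side, reading on the way, so the symmetry gives the angle accurately.

Call:
play_rows(moves=[[[0, 0.0051, -0.0037, 0, -1], [0, 0.0045, -0.0043, 0, -1], [0, 0.0039, -0.0049, 0, -1], [0, 0.0032, -0.0054, 0, -1], [0, 0, 0, 0, -1], [0, 0, 0, 0, -1], [0, 0, 0, 0, -1], [0, 0, 0, 0, -1], [0, 0, 0, 0, -1], [0, 0, 0, 0, -1]]])

```text
time: 17.55
tool_pos: [0.6325, -0.0459, 0.1572]
tool_rot: [2.291, 1.545, 1.709]
contact_force: [-5.5, -1.3, 2.7]
opening: 0.0138
```

```bash
python3 n2.py e4
```

```text
pos [ 0.6325 -0.0459  0.1572] yawY 0.988 q6 -1.201 F [-5.5 -1.3  2.7] t 17.55 tiltx [-0.004  0.025 -1.   ]
pin world [ 0.6325 -0.0463  0.1712] stand [0.0425 0.0111] r 0.0439 q 1.826 opening 0.013798418308744871
1 [ 0.1  2.6 -5.7] 2 [ 0.1  1.8 -6. ] 3 [ 0.1  1.  -6.2] 4 [ 0.1  0.1 -6.3] 5 [ 0.1 -0.8 -6.2] 6 [ 0.1 -1.6 -6.1] 7 [ 0.1 -2.5 -5.8] 8 [ 0.  -3.2 -5.4] 9 [ 0.  -4.  -4.9] 10 [-0.  -4.6 -4.3] 
pred [365, 89] dial px [362.9  89. ] axes [65.7 68.1] stand [-0.0013  0.105 ] needle 2.718 plunger mm 9.37 55.0 202.0
```

Call:
play_rows(moves=[[[0, 0.0026, -0.0057, 0, -1], [0, 0.0018, -0.006, 0, -1], [0, 0.001, -0.0062, 0, -1], [0, 0.0001, -0.0063, 0, -1], [0, -0.0008, -0.0062, 0, -1], [0, -0.0016, -0.0061, 0, -1], [0, 0, 0, 0, -1], [0, 0, 0, 0, -1], [0, 0, 0, 0, -1], [0, 0, 0, 0, -1]]])

```text
time: 18.6
tool_pos: [0.607, -0.0246, 0.1572]
tool_rot: [1.871, 1.551, 1.287]
contact_force: [-0.1, -2.2, -1.4]
opening: 0.0136
```

```bash
python3 n2.py e5
```

```text
pos [ 0.607  -0.0246  0.1572] yawY 0.987 q6 -1.172 F [-0.1 -2.2 -1.4] t 18.6 tiltx [ 0.006  0.019 -1.   ]
pin world [ 0.6069 -0.0248  0.1712] stand [0.0224 0.0378] r 0.0439 q 2.606 opening 0.013626059957902397
1 [-0.  -2.1 -5.9] 2 [-0.  -2.9 -5.6] 3 [-0.  -3.7 -5.1] 4 [-0.1 -4.3 -4.5] 5 [-0.1 -4.9 -3.9] 6 [-0.1 -5.4 -3.2] 7 [-0.1 -5.8 -2.4] 8 [-0.1 -6.1 -1.5] 9 [-0.1 -6.2 -0.7] 10 [-0.1 -6.3  0.2] 
pred [360, 133] dial px [357.5 132.3] axes [67.4 67.5] stand [-0.0015  0.1054] needle 2.208 plunger mm 7.61 44.0 204.0
```

View pics/e5.png

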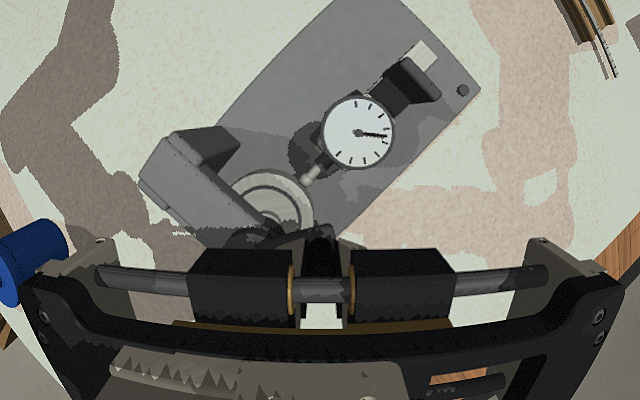

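Run:
```python
from h import *
P=np.array([(.5941,-.1119),(.6171,-.1055),(.6378,-.0679),(.6325,-.0463),(.6069,-.0248)])
y=np.array([4.07,6.6,9.23,9.37,7.61])
c=least_squares(lambda c:np.hypot(*(P-c).T)-.045,[.594,-.067]);print(c.x,c.fun*1000)
for C in (c.x,np.array(ST[:2])):
    d=P-C;ang=np.arctan2(d[:,1],d[:,0])-.2281+np.pi/2;ang=(ang+1)%(2*np.pi)-1
    g=lambda x,q:x[0]+4*np.cos(q-x[1])+np.sqrt(46**2-16*np.sin(q-x[1])**2)-46
    for sel in (slice(0,5),slice(1,5)):
        r=least_squares(lambda x:g(x,ang[sel])-y[sel],[5,1.6]);print(ang.round(3),r.x,r.fun.round(2))
```

```text
[ 0.59280011 -0.06733613] [-0.41717103  0.24340827  0.0034229  -0.07116904 -0.18784916]
[-0.199  0.339  1.33   1.83   2.593] [5.44555319 1.62835407] [ 0.2  -0.2   0.02 -0.01 -0.  ]
[-0.199  0.339  1.33   1.83   2.593] [5.49048255 1.60434704] [-0.07  0.1   0.01 -0.04]
[-0.217  0.316  1.316  1.826  2.606] [5.48214442 1.62127525] [ 0.19 -0.23  0.05  0.02 -0.04]
[-0.217  0.316  1.316  1.826  2.606] [5.52601595 1.59820845] [-0.09  0.12  0.04 -0.07]
```

The fit puts the high side at q0 ≈ 1.61 ± 0.02, with a maximum of about 9.5 mm. Now back to it.

```bash
cat > back.py <<'E'
import sys
from cell import robot
from h import *
s=robot.observe();M=go(robot,None);p=s["tool_pos"]-M[:,0]*.014
C=np.array([.5930,-.0671]);d=p[:2]-C;q=np.arctan2(d[1],d[0])-.2281+np.pi/2;tq=float(sys.argv[1]);n=int(sys.argv[2])
print("q",q);pr=p.copy()
for i in range(1,n+1):
    a=q+(tq-q)*i/n-np.pi/2+.2281;x=np.array([*(C+.045*np.array([np.cos(a),np.sin(a)])),p[2]])
    print((M.T@(x-pr)*1000).round(1));pr=x
E
python3 back.py 1.61 8
```

```text
pos [ 0.607  -0.0246  0.1572] yawY 0.987 q6 -1.172 F [ 0.6 -1.6 -0.6] t 18.65 tiltx [ 0.006  0.019 -1.   ]
q 2.595381143435322
[-0.   1.6  5.3]
[-0.   0.4  5.5]
[-0.  -0.2  5.5]
[-0.1 -0.9  5.5]
[-0.1 -1.6  5.3]
[-0.1 -2.2  5.1]
[-0.1 -2.8  4.8]
[-0.1 -3.4  4.4]
```

Call:
play_rows(moves=[[[0, 0.001, 0.0053, 0, -1], [0, 0.0004, 0.0055, 0, -1], [0, -0.0002, 0.0055, 0, -1], [0, -0.0009, 0.0055, 0, -1], [0, -0.0016, 0.0053, 0, -1], [0, -0.0022, 0.0051, 0, -1], [0, -0.0028, 0.0048, 0, -1], [0, -0.0034, 0.0044, 0, -1], [0, 0, 0, 0, -1], [0, 0, 0, 0, -1]]])

```text
time: 19.65
tool_pos: [0.6364, -0.0562, 0.1571]
tool_rot: [2.225, 1.547, 1.641]
contact_force: [-4.5, 0.6, 2.1]
opening: 0.0136
```

```bash
python3 n2.py f1; python3 back.py 1.61 1
```

```text
pos [ 0.6364 -0.0562  0.1571] yawY 0.987 q6 -1.214 F [-4.5  0.6  2.1] t 19.65 tiltx [-0.002  0.024 -1.   ]
pin world [ 0.6364 -0.0565  0.1711] stand [0.044  0.0002] r 0.044 q 1.576 opening 0.013628550244231475
1 [ 0.1  4.  -4.9] 2 [ 0.1  3.2 -5.4] 3 [ 0.1  2.5 -5.8] 4 [ 0.1  1.6 -6.1] 5 [ 0.1  0.8 -6.2] 6 [ 0.1 -0.1 -6.3] 7 [ 0.1 -1.  -6.2] 8 [ 0.1 -1.8 -6. ] 9 [ 0.  -2.6 -5.7] 10 [ 0.  -3.4 -5.3] 
pred [374, 77] dial px [371.6  77.2] axes [64.7 67.8] stand [-0.0013  0.1049] needle 2.737 plunger mm 9.44 59.0 202.0
pos [ 0.6364 -0.0561  0.1571] yawY 0.987 q6 -1.214 F [-4.3 -0.6  1.8] t 19.7 tiltx [-0.002  0.024 -1.   ]
q 1.583975883172725
[ 0.   1.  -0.7]
```

The pin is 0.03 rad short of the target. I'll make a small nudge, release, and rise straight up.

Call:
play_rows(moves=[[[0, 0.0012, -0.001, 0, -1], [0, 0, 0, 0, -1], [0, 0, 0, 0, 0], [0, 0, 0, 0, 1], [0, 0, 0, 0, 1], [0, 0, 0, 0, 1], [0, 0, 0, 0, 1], [0, 0, 0, 0, 1], [0, 0, 0, 0, 1], [0, 0, 0, 0, 1]]])

```text
time: 20.7
tool_pos: [0.6397, -0.0546, 0.1578]
tool_rot: [1.846, 1.547, 1.263]
contact_force: [0.4, 0.5, 0.5]
opening: 0.0731
```

```bash
python3 n2.py f2|tail -1
python3 - <<'E'
from cell import robot
s=robot.observe();print(s["tool_pos"],s["opening"],s["contact_force"])
E
```

```text
pred [369, 74] dial px [367.1  73.8] axes [64.9 68. ] stand [-0.0012  0.1048] needle 2.744 plunger mm 9.46 59.0 201.0
[ 0.63972703 -0.05467489  0.15782706] 0.0773464304925164 [-0.83630741  0.49972163  0.12996872]
```

View pics/f2.png

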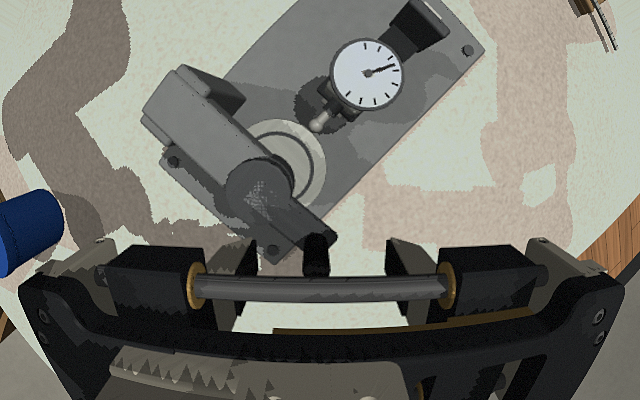

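The pin is free between the open fingers at (316,255), and the plunger reads 9.46 mm. I'll rise clear and make the final checks.

Call:
play_rows(moves=[[[-0.005, 0, 0, 0, 1], [-0.012, 0, 0, 0, 1], [-0.015, 0, 0, 0, 1], [-0.015, 0, 0, 0, 1], [-0.015, 0, 0, 0, 1], [-0.015, 0, 0, 0, 1], [-0.01, 0, 0, 0, 1], [-0.005, 0, 0, 0, 1], [0, 0, 0, 0, 1], [0, 0, 0, 0, 1]]])

```text
time: 21.75
tool_pos: [0.6393, -0.0571, 0.2598]
tool_rot: [1.663, 1.547, 1.079]
contact_force: [0.6, -0.3, 0.2]
opening: 0.0919
```

```bash
python3 n2.py g1|tail -1; python3 look2.py g2 1.61;python3 -c "
from cell import robot;import cv2
a=robot.read_camera('scene');cv2.imwrite('pics/g3.png',a[:,:,::-1])"
```

```text
pred [354, 86] dial px [352.8  85.4] axes [45.2 47. ] stand [-0.0012  0.1052] needle 2.733 plunger mm 9.43 70.0 177.0
pos [ 0.6393 -0.0571  0.2597] yawY 0.987 q6 -1.21 F [-0.1 -0.6 -0.6] t 21.8 tiltx [ 0.011  0.021 -1.   ]
tool shift mm [24.8  0.  -3.1]
dial [354.  86.]
pin [318. 210.]
axis [279. 166.]
```

View pics/g2.png

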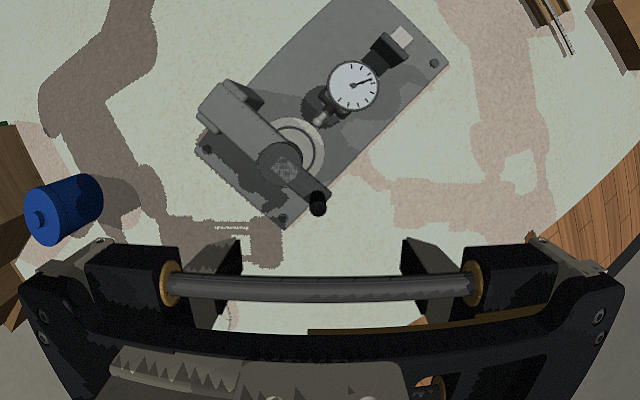

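View pics/g3.png

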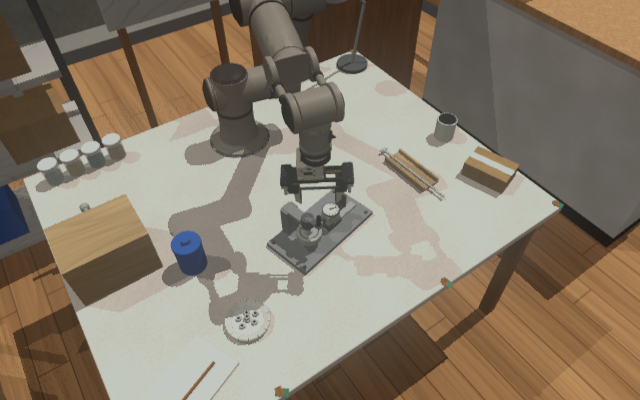

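The pin is at (318,208), against a predicted (318,210), so q ≈ 1.61. The needle reads 2.73 rad (9.4 mm), nothing else moved, and the gripper is clear. Handing in.

```bash
python3 -c "
from cell import robot;print(robot.hand_in())"
```

```text
the job is handed in; nothing more can be done
None
```

The job is done and handed in at about 22 s. The pulley is left with its high side against the plunger, and the gripper is open and clear above the fixture.

- **Gauge:** I pushed the tab with closed fingers until the needle read 1.18 rad, about 4.1 mm of plunger. I then backed off. The dial stayed in place afterwards.
- **Pulley:** I turned it anticlockwise by the crank pin, past the maximum and back. The plunger readings were 4.07, 6.6, 9.23, 9.37 and 7.61 mm at crank angles of about -0.22, 0.32, 1.32, 1.83 and 2.61 rad. A fit to these puts the high side at about 1.61 rad, with a maximum of about 9.5 mm.
- **Last checks:** The crank is at about 1.61 rad and the plunger reads 9.43 to 9.46 mm. That is about 4.5 mm short of the inner stop. The canister, saucer and rod look unmoved in the last camera picture.
- **Disagreements:** The first camera fit of the stand was about 3 mm off along the rail. I corrected it from the measured pin positions. The two lowest needle readings miss the fit by about 0.2 mm, so the crank angle is uncertain by about 0.02 to 0.03 rad, which hardly changes the plunger reading at the maximum.

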